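Find the rocking corner of the work plate and shim it

TASK

One corner of the perforated work plate rocks: press down on its corners, one at a time, to find the one that gives, then press the shim beside that corner down flat and leave the other three shims standing. Finally press on that same corner again, firmly enough to feel it stand on its shim, and come away clear; do not lift or drag the plate or anything else, and leave the dish, the jar and the vial where they are.

Things in the scene. Friction and masses are not known exactly. Their poses are not given: they have to be found in the camera images.
- frame: fixed white tray frame, 226 x 336 x 36 mm; origin at the centre of its underside, x axis away from the robot, y left, turned up to 0.25 rad. Four shims are hinged on its left and right sides, one beside each corner of the plate. A flat shim's toe stands 1.5 mm under the plate: a soft corner then dips only 1.5 mm and bears on it (over 25 N may push the shim back)
- plate: loose perforated steel plate, 200 x 200 x 8 mm, about 1.1 kg, on four rests that look alike, one under each corner; origin at the centre of its underside, 34 mm above the work surface, top at 42 mm, frame's rim at 36.5 mm. One rest, a different one each time, is soft: pressed with about 4 N, that corner dips 5 mm (the opposite one rises) and springs back when let go. The others stand firm
- corner_near_left (a point): point on the top of the plate near its near left corner (77 mm in x, 75 mm in y from the plate's centre), right for pressing down on that corner
- corner_near_right (a point): point on the top of the plate near its near right corner (77 mm in x, 75 mm in y from the plate's centre), right for pressing down on that corner
- corner_far_left (a point): point on the top of the plate near its far left corner (77 mm in x, 75 mm in y from the plate's centre), right for pressing down on that corner
- corner_far_right (a point): point on the top of the plate near its far right corner (77 mm in x, 75 mm in y from the plate's centre), right for pressing down on that corner
- tab_near_left (a point): point on top of the tab of the near left shim, 42 mm from its hinge and 14 mm from the tab's end, right for pressing; about 51 mm above the work surface with the tab up, 31 mm when flat, and as the tab goes down the point moves 4 mm outward (away from the plate)
- tab_near_right (a point): point on top of the tab of the near right shim, 42 mm from its hinge and 14 mm from the tab's end, right for pressing; about 51 mm above the work surface with the tab up, 31 mm when flat, and as the tab goes down the point moves 4 mm outward (away from the plate)
- tab_far_left (a point): point on top of the tab of the far left shim, 42 mm from its hinge and 14 mm from the tab's end, right for pressing; about 51 mm above the work surface with the tab up, 31 mm when flat, and as the tab goes down the point moves 4 mm outward (away from the plate)
- tab_far_right (a point): point on top of the tab of the far right shim, 42 mm from its hinge and 14 mm from the tab's end, right for pressing; about 51 mm above the work surface with the tab up, 31 mm when flat, and as the tab goes down the point moves 4 mm outward (away from the plate)
- shim_near_left (a joint): angle of the near left shim, rad: 0 to 0.08 at the start (tab up at about 28 degrees), 0.5 flat (level, its stop). Steel tab 26 mm wide, 56 mm long, 3 mm thick, hinged along the frame's x axis 5 mm outside the plate's edge, rising away from the plate; the stiff hinge yields to about 9 N down on the tab and stays where it is left
- shim_near_right (a joint): angle of the near right shim, rad: 0 to 0.08 at the start (tab up at about 28 degrees), 0.5 flat (level, its stop). Steel tab 26 mm wide, 56 mm long, 3 mm thick, hinged along the frame's x axis 5 mm outside the plate's edge, rising away from the plate; the stiff hinge yields to about 9 N down on the tab and stays where it is left
- shim_far_left (a joint): angle of the far left shim, rad: 0 to 0.08 at the start (tab up at about 28 degrees), 0.5 flat (level, its stop). Steel tab 26 mm wide, 56 mm long, 3 mm thick, hinged along the frame's x axis 5 mm outside the plate's edge, rising away from the plate; the stiff hinge yields to about 9 N down on the tab and stays where it is left
- shim_far_right (a joint): angle of the far right shim, rad: 0 to 0.08 at the start (tab up at about 28 degrees), 0.5 flat (level, its stop). Steel tab 26 mm wide, 56 mm long, 3 mm thick, hinged along the frame's x axis 5 mm outside the plate's edge, rising away from the plate; the stiff hinge yields to about 9 N down on the tab and stays where it is left
- dish: closed glass culture dish, 65 mm wide, 16 mm high, standing on the middle of the plate; origin at the centre of its underside; stays there
- jar: glass jar with white lid, 64 mm wide, 85 mm high, to the left of the frame; origin at the centre of its underside; not part of the job
- vial: small glass vial with metal cap, 28 mm wide, 55 mm high, to the right of the frame; origin at the centre of its underside; not part of the job
There are look-alikes about, which are no part of the job. What is meant by the dish is not blue or purple, and is the larger of those in its own colour.

How it is judged:
On the way, in this order (a step that is already met when the one before it is completed fails the run):
1. a finger presses on the plate and the rocking corner dips by more than 3 mm, all shims still standing (contact force between the fingers and plate above 1 N and z of any of corner_near_left, corner_near_right, corner_far_left, corner_far_right in the frame of frame below 0.039 m and value of joint each of shim_near_left, shim_near_right, shim_far_left, shim_far_right below 0.16 rad), for 0.1 s.
2. one shim is pressed flat (over 0.44 rad), the other three still stand (under 0.16 rad) (((value of joint shim_near_left above 0.44 rad and value of joint each of shim_near_right, shim_far_left, shim_far_right below 0.16 rad) or (value of joint shim_near_right above 0.44 rad and value of joint each of shim_near_left, shim_far_left, shim_far_right below 0.16 rad) or (value of joint shim_far_left above 0.44 rad and value of joint each of shim_near_left, shim_near_right, shim_far_right below 0.16 rad) or (value of joint shim_far_right above 0.44 rad and value of joint each of shim_near_left, shim_near_right, shim_far_left below 0.16 rad))), for 0.2 s.
3. a finger presses the plate with over 3 N and the plate bears on the toe of the flat shim with over 3 N (so it is the rocking corner's shim) (contact force between the fingers and plate above 3 N and ((value of joint shim_near_left above 0.44 rad and contact force between shim_near_left and plate above 3 N) or (value of joint shim_near_right above 0.44 rad and contact force between shim_near_right and plate above 3 N) or (value of joint shim_far_left above 0.44 rad and contact force between shim_far_left and plate above 3 N) or (value of joint shim_far_right above 0.44 rad and contact force between shim_far_right and plate above 3 N))), for 0.1 s.
At the end, for the whole second after the job is handed in: the rocking corner's shim lies flat (over 0.44 rad of 0.5), the other three stand (under 0.16 rad), the plate lies level (within 0.02 rad) and at rest in its frame within 10 mm of where it was, and dish, jar and vial stand within 25 mm of where they were (((value of joint shim_near_left above 0.44 rad and value of joint each of shim_near_right, shim_far_left, shim_far_right below 0.16 rad) or (value of joint shim_near_right above 0.44 rad and value of joint each of shim_near_left, shim_far_left, shim_far_right below 0.16 rad) or (value of joint shim_far_left above 0.44 rad and value of joint each of shim_near_left, shim_near_right, shim_far_right below 0.16 rad) or (value of joint shim_far_right above 0.44 rad and value of joint each of shim_near_left, shim_near_right, shim_far_left below 0.16 rad)) and angle between plate's own z axis and vertical below 0.02 rad and distance of plate from where it was at the start of the episode below 0.01 m and linear speed of plate below 0.02 m/s and distance of each of dish, jar, vial from where it was at the start of the episode below 0.025 m and angle between each of dish, jar, vial's own z axis and vertical below 0.15 rad); the robot touches nothing.
It fails at once if a second shim is pressed down (value of joint each of shim_near_left, shim_near_right above 0.25 rad or value of joint each of shim_near_left, shim_far_left above 0.25 rad or value of joint each of shim_near_left, shim_far_right above 0.25 rad or value of joint each of shim_near_right, shim_far_left above 0.25 rad or value of joint each of shim_near_right, shim_far_right above 0.25 rad or value of joint each of shim_far_left, shim_far_right above 0.25 rad).
It fails at once if the plate is lifted, dragged or tipped (distance of plate from where it was at the start of the episode above 0.012 m or angle between plate's own z axis and vertical above 0.08 rad).
It fails at once if the dish, the jar or the vial is moved or tipped (not (distance of dish from where it was at the start of the episode below 0.025 m) or not (distance of jar from where it was at the start of the episode below 0.025 m) or not (distance of vial from where it was at the start of the episode below 0.025 m) or not (angle between dish's own z axis and vertical below 0.15 rad) or not (angle between jar's own z axis and vertical below 0.15 rad) or not (angle between vial's own z axis and vertical below 0.15 rad)).
It also fails if it takes over 54 s, if anything falls off the work surface, if the arm or the gripper's body presses on something with over 40 N, if the wrist force passes 120 N, or if a joint passes its speed limit or range.

ROBOT

A 7-joint arm with a two-finger parallel gripper is mounted at the origin on the work surface. World frame = base frame: x ahead of the robot, y to its left, z up, the work surface at z = 0. Lengths are in m, angles in rad, forces in N, time in s.
With the tool pointing down it reaches from about 0.4 to 0.85 m from the base axis. Payload 6.9 kg.
Tool frame: the origin (TCP) lies midway between the tips of the shut fingers; the grasp point (between the pads) lies 19 mm behind it; y points along the fingers, x is the direction in which the jaws open and shut, and the axes are right-handed (so a half turn about y gives the same grasp; the last joint's range is limited). The gripper opens to 85 mm and grips with 20 to 120 N. Pads are 22 mm wide; open, the fingers measure 114 mm over their backs; the gripper's body (76 mm by 85 mm) begins 54 mm behind the grasp point. The pads swing forward as they close: fully open they stand 13 mm farther back than shut.
Start: joints at [1.351, 0.507, -0.238, 1.5, 0.126, 1.149, -0.155], TCP at [0.2, -0.592, 0.231] pointing down, gripper open.
Joint ranges: [-3.08, 3.08], [-0.24, 2.05], [-1.43, 1.35], [0, 2.5], [-1.52, 4.66], [0.17, 1.96], [-2.89, 2.89]. Speed limits (rad/s): [2.39, 2.39, 3.14, 3.14, 3.14, 3.14, 3.14].

INTERFACE

Orientations are given as a rotation vector (axis times angle).
In Python, from station import manip, ungrasp, clamp, optics gives the robot as it stands. Calls block until the motion is done:
- manip.move_to(position, orientation): joint-space move of the TCP to a pose.
- manip.line_to(position, rot=None, speed=0.15): straight line of the TCP; rot=None keeps the orientation; speed is the mean speed in m/s.
- manip.movej(angles): joint-space move.
- ungrasp() and clamp(): open the fingers fully, or close them until they stop; the grip force is fixed at half the most.
- manip.sleep(seconds).
- manip.ik(position, orientation): joint angles nearest the present ones, or None.
- optics.grab_frame(name): name is "side" or "top" or "wrist"; returns a dict with "pixels" (420x560x3 uint8, red, green, blue), "fx", "fy", "cx", "cy" (pixels), "xyz" and "rotation" of the camera in the world. Camera axes: x right, y down, z forward; pixel columns grow to the right and rows downward; lengths in m; the calibration is good to about 2 mm. A picture is of the moment at which its call begins. There is no depth.
A pose or a line that the arm cannot do raises manip.MotionError and nothing moves.
- manip.finish_job(): hands the job in, once; it reports no verdict.
Readings, each from a call of its own:
- manip.get_time_s(): time.
- manip.get_joint_positions(): joint angles.
- manip.get_qd(): joint speeds.
- manip.get_joint_efforts(): joint torques, N m.
- manip.get_ee_pos(): TCP position.
- manip.get_ee_rot(): TCP orientation.
- manip.get_wrist_force(): force on the tool from outside, world axes, zero at the start.
- manip.get_ft_torque(): the same for the moment, N m.
- manip.get_gripper_width(): opening from 0.0 (shut) to 1.0 (fully open).
Only numpy, scipy, OpenCV 4.12 (cv2) and the standard library are available. Lean on these libraries where they do the work, as an engineer would, in place of code of your own. Each camera call takes 0.05 s, during which the arm holds its last target.

## Working session

There is one attempt and no reset: what is moved stays moved. The work goes in short steps, each a Python script; the robot and the scene stay as the last script left them, time stands still between calls to the robot, and variables do not carry over. Pictures are saved under pics/ and viewed, and the job is handed in when it is done.

```bash
ls; mkdir -p pics; python3 - <<'E'
from station import manip, ungrasp, clamp, optics
import cv2,numpy as np
for n in ["top","side","wrist"]:
    f=optics.grab_frame(n); cv2.imwrite(f"pics/{n}0.png",f["pixels"][:,:,::-1])
    print(n,f["fx"],f["fy"],f["cx"],f["cy"],f["xyz"],np.round(f["rotation"],4).tolist())
print(manip.get_time_s(),manip.get_ee_pos(),manip.get_ee_rot(),manip.get_wrist_force())
E
```

```text
pics
top 420.4034250228164 420.4034250228164 283.15071451060265 204.14042930204383 [0.46258855 0.04172413 0.79262735] [-2.1897, 2.2021, -0.0775]
side 441.28684681627436 441.28684681627436 277.686473124191 211.3623557812581 [0.05621872 0.45764217 0.79334882] [-1.0672, 2.4797, -0.916]
wrist 295.675371661668 295.675371661668 281.7504061783203 209.37273556363294 [ 0.26418923 -0.5700717   0.37470259] [2.3674, -1.6991, -0.2335]
0.15 [ 0.19985892 -0.59179316  0.23062355] [-1.34511603  0.96675636 -0.96490366] [-0.17901611 -0.05876823 -0.44683878]
```

View pics/top0.png

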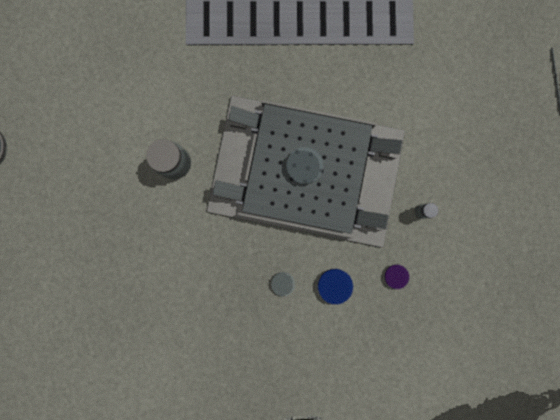

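View pics/side0.png

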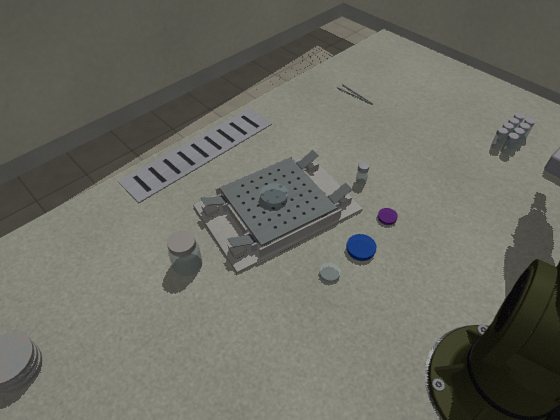

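```bash
python3 - <<'E'
import cv2
i=cv2.imread("pics/top0.png")[85:260,190:450]
i=cv2.convertScaleAbs(i,alpha=1.5)
cv2.imwrite("pics/crop0.png",cv2.resize(i,None,fx=3,fy=3,interpolation=cv2.INTER_CUBIC))
E
```

```text
(no output)
```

View pics/crop0.png

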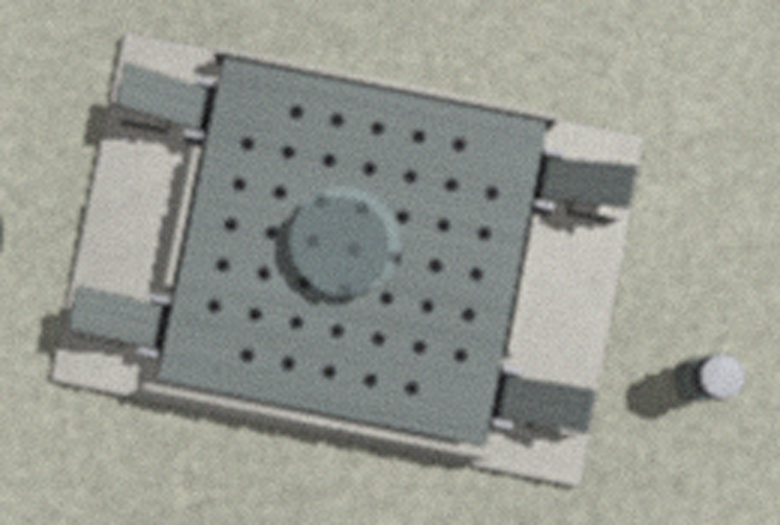

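```bash
cat > h.py <<'E'
import numpy as np,cv2
from scipy.spatial.transform import Rotation as R
TOP=dict(f=420.4034,cx=283.1507,cy=204.1404,p=np.array([0.46258855,0.04172413,0.79262735]),R=R.from_rotvec([-2.1897,2.2021,-0.0775]).as_matrix())
def back(u,v,z,c=TOP):
    d=c['R']@np.array([(u-c['cx'])/c['f'],(v-c['cy'])/c['f'],1]); return (c['p']+d*(z-c['p'][2])/d[2])
def proj(P,c=TOP):
    q=c['R'].T@(np.asarray(P)-c['p']); return np.array([c['f']*q[0]/q[2]+c['cx'],c['f']*q[1]/q[2]+c['cy']])
def crop(u,v): return (u+.0)/3+190-1/3,v/3+85-1/3
E
python3 - <<'E'
from h import *
np.set_printoptions(precision=4,suppress=True)
pl=np.array([back(*crop(*p),.042)[:2] for p in [(220,57),(552,122),(487,440),(162,376)]]) #FL FR NR NL
c=pl.mean(0); ex=(pl[0]+pl[1]-pl[2]-pl[3]); ey=(pl[0]+pl[3]-pl[1]-pl[2])
print("plate",c,np.arctan2(ex[1],ex[0]),np.arctan2(-ey[0],ey[1]),np.linalg.norm(pl-np.roll(pl,1,0),axis=1))
fr=np.array([back(*crop(*p),.0365)[:2] for p in [(124,37),(642,135),(577,486),(52,379)]])
c2=fr.mean(0); ex=(fr[0]+fr[1]-fr[2]-fr[3]); ey=(fr[0]+fr[3]-fr[1]-fr[2])
print("frame",c2,np.arctan2(ex[1],ex[0]),np.arctan2(-ey[0],ey[1]),np.linalg.norm(fr-np.roll(fr,1,0),axis=1))
th=np.arctan2(ex[1],ex[0]);M=np.array([[np.cos(th),-np.sin(th)],[np.sin(th),np.cos(th)]])
for n,q in dict(FL=[(122,68),(113,100)],FR=[(636,163),(630,206)],NL=[(76,290),(70,333)],NR=[(594,388),(588,430)]).items():
    print(n,[M.T@(back(*crop(*p),.056)[:2]-c) for p in q])
# dish, jar, vial
for n,p,z in [("dish",(303,166),.058),("jar",(164,156),.085),("vial",(430,210),.055)]: print(n,back(*p,z))
E
```

```text
plate [ 0.5742 -0.0116] -0.19889365716611157 -0.19971925577526772 [0.1961 0.2045 0.1962 0.1971]
frame [ 0.5688 -0.008 ] -0.20321733066802314 -0.1997839584061161 [0.2126 0.3211 0.217  0.3208]
FL [array([0.0755, 0.1569]), array([0.0557, 0.1582])]
FR [array([ 0.0801, -0.1528]), array([ 0.0541, -0.1539])]
NL [array([-0.0592,  0.1564]), array([-0.0847,  0.1546])]
NR [array([-0.056 , -0.1525]), array([-0.0808, -0.1535])]
dish [ 0.5739 -0.0014  0.058 ]
jar [0.5879 0.2355 0.085 ]
vial [ 0.4952 -0.2249  0.055 ]
```

```bash
cat >> h.py <<'E'
C=np.array([0.5742,-0.0116]); TH=-0.200
def w(x,y,z):
    c,s=np.cos(TH),np.sin(TH); return np.array([C[0]+c*x-s*y,C[1]+s*x+c*y,z])
PTS={}
for n,sx,sy in [("NL",-1,1),("NR",-1,-1),("FL",1,1),("FR",1,-1)]:
    PTS["c"+n]=w(sx*.077,sy*.075,.042); PTS["t"+n]=w(sx*.069,sy*.143,.051)
E
python3 - <<'E'
from h import *
import h
np.set_printoptions(precision=4,suppress=True)
fr=np.array([back(*crop(*p),.003)[:2] for p in [(124,37),(642,135),(577,486),(52,379)]])
print("frame",fr.mean(0),np.linalg.norm(fr-np.roll(fr,1,0),axis=1))
S={}
from station import optics
f=optics.grab_frame("side"); S=dict(f=f["fx"],cx=f["cx"],cy=f["cy"],p=np.array(f["xyz"]),R=R.from_rotvec(f["rotation"]).as_matrix())
for nm,cam,img,(x0,y0,ww,hh,k) in [("top",TOP,"pics/top0.png",(190,85,260,175,3)),("side",S,"pics/side0.png",(180,140,200,145,4))]:
    i=cv2.convertScaleAbs(cv2.imread(img)[y0:y0+hh,x0:x0+ww],alpha=1.5); i=cv2.resize(i,None,fx=k,fy=k,interpolation=cv2.INTER_CUBIC)
    def d(P,col):
        u=(proj(P,cam)-[x0,y0]+.5)*k; cv2.circle(i,tuple(int(t) for t in u),3,col,-1)
    for n,P in PTS.items(): d(P,(0,0,255))
    for sx in(-1,1):
        for sy in (-1,1):
            d(w(.1*sx,.1*sy,.042),(0,255,0)); d(w(.113*sx,.168*sy,.003),(255,0,255))
    cv2.imwrite(f"pics/ov_{nm}.png",i)
E
```

```text
frame [ 0.5735 -0.0102] [0.2221 0.3353 0.2267 0.335 ]
```

View pics/ov_top.png

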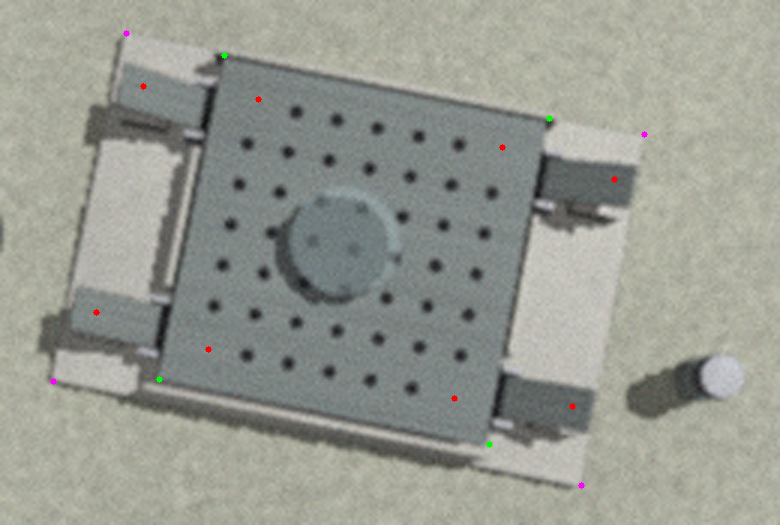

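View pics/ov_side.png

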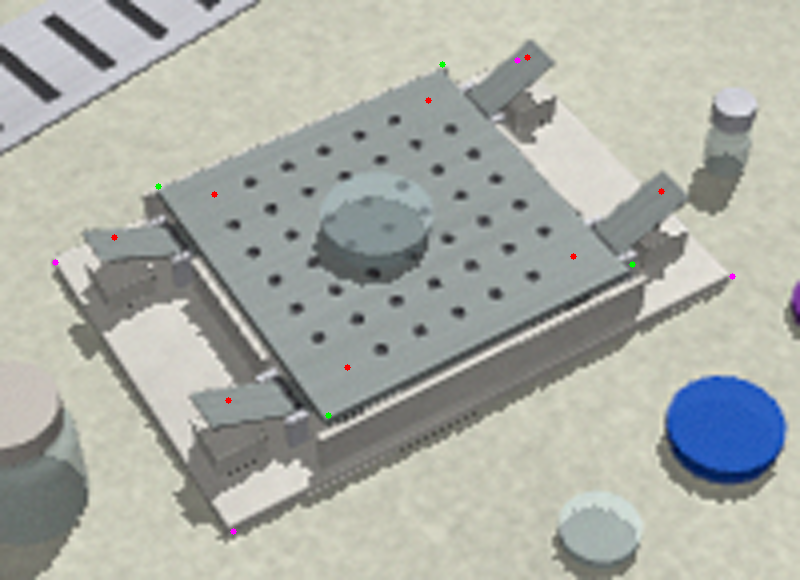

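```bash
cat >> h.py <<'E'
def rot(flip):
    a=TH+(np.pi if flip else 0)
    x=np.array([np.cos(a),np.sin(a),0]); y=np.array([0,0,-1.]); z=np.cross(x,y)
    return R.from_matrix(np.c_[x,y,z]).as_rotvec()
E
python3 - <<'E'
from h import *
from station import manip
np.set_printoptions(precision=3,suppress=True)
print(R.from_rotvec(manip.get_ee_rot()).as_matrix())
for fl in (0,1):
    for n,P in PTS.items():
        q=manip.ik(list(P+[0,0,.03]),list(rot(fl))); print(fl,n,P,None if q is None else np.array(q))
E
```

```text
[[ 0.32  -0.     0.947]
 [-0.947  0.001  0.32 ]
 [-0.001 -1.     0.   ]]
0 cNL [0.514 0.077 0.042] [ 0.222  0.6   -0.637  1.975  0.524  0.735 -0.932]
0 tNL [0.535 0.142 0.051] [ 0.161  0.654 -0.74   1.877  0.583  0.84  -1.081]
0 cNR [ 0.484 -0.07   0.042] [ 0.494  0.555 -0.592  2.052  0.491  0.674 -0.621]
0 tNR [ 0.478 -0.138  0.051] [ 0.622  0.547 -0.577  2.021  0.456  0.701 -0.444]
0 cFL [0.665 0.047 0.042] [ 0.239  0.778 -0.625  1.569  0.522  0.967 -0.752]
0 tFL [0.67  0.115 0.051] [ 0.145  0.791 -0.651  1.519  0.532  1.014 -0.848]
0 cFR [ 0.635 -0.1    0.042] [ 0.474  0.746 -0.62   1.639  0.517  0.926 -0.538]
0 tFR [ 0.613 -0.165  0.051] [ 0.558  0.715 -0.572  1.653  0.465  0.913 -0.391]
1 cNL [0.514 0.077 0.042] [ 0.513  0.834 -1.226  1.971  0.929  1.056  1.792]
1 tNL [0.535 0.142 0.051] [ 0.382  0.86  -1.226  1.874  0.917  1.116  1.735]
1 cNR [ 0.484 -0.07   0.042] [-0.571  0.808  1.15   2.065 -0.953  0.943 -2.224]
1 tNR [ 0.478 -0.138  0.051] [-0.431  0.799  1.151  2.034 -0.925  0.96  -2.121]
1 cFL [0.665 0.047 0.042] [ 0.479  1.005 -1.227  1.566  0.976  1.285  2.044]
1 tFL [0.67  0.115 0.051] [ 0.366  1.008 -1.227  1.516  0.967  1.312  1.973]
1 cFR [ 0.635 -0.1    0.042] [-0.439  0.985  1.15   1.652 -0.967  1.177 -2.382]
1 tFR [ 0.613 -0.165  0.051] [-0.34   0.962  1.15   1.665 -0.948  1.173 -2.279]
```

```bash
cat >> h.py <<'E'
def press(manip,n,zmin=.034,fmax=9,step=.001,z0=.045,up=.075):
    P=PTS[n].copy(); q=list(rot(0))
    manip.line_to([P[0],P[1],z0+.006]); 
    manip.sleep(.15)
    F0=np.array(manip.get_wrist_force()); z=z0+.006; out=[]
    while z>zmin:
        z-=step; manip.line_to([P[0],P[1],z],speed=.02); manip.sleep(.06)
        f=np.array(manip.get_wrist_force())-F0; a=manip.get_ee_pos()
        out.append((round(z*1e3,1),round(a[2]*1e3,2),round(f[2],1)))
        if f[2]>fmax: break
    manip.sleep(.2); f=np.array(manip.get_wrist_force())-F0; a=manip.get_ee_pos()
    print(n,out,"final",np.round(a,4),np.round(f,1))
    manip.line_to([P[0],P[1],up],speed=.1)
E
python3 - <<'E'
from h import *
from station import manip,clamp
clamp(); print(manip.get_gripper_width(),manip.get_time_s())
P=PTS["cNR"]
manip.move_to([P[0],P[1],.16],list(rot(0))); print(manip.get_time_s())
manip.line_to([P[0],P[1],.075]); print(manip.get_time_s(),manip.get_ee_pos(),P)
press(manip,"cNR"); print(manip.get_time_s())
E
```

```text
0.0006394019752316405 0.9667
3.1083
3.825 [ 0.4842361  -0.0698301   0.07542594] [ 0.48383467 -0.06980745  0.042     ]
cNR [(50.0, np.float64(50.21), np.float64(0.7)), (49.0, np.float64(48.94), np.float64(0.5)), (48.0, np.float64(47.95), np.float64(0.3)), (47.0, np.float64(46.97), np.float64(0.7)), (46.0, np.float64(45.98), np.float64(0.8)), (45.0, np.float64(44.97), np.float64(1.3)), (44.0, np.float64(43.97), np.float64(-0.0)), (43.0, np.float64(42.98), np.float64(0.6)), (42.0, np.float64(42.09), np.float64(2.9)), (41.0, np.float64(41.96), np.float64(16.3))] final [ 0.484  -0.0698  0.042 ] [-3.9 -0.9 16.2]
8.0583
```

```bash
python3 - <<'E'
from h import *
from station import manip
for n in ["cNL"]:
    P=PTS[n]; manip.line_to([P[0],P[1],.075]); press(manip,n,z0=.040,zmin=.036); print(manip.get_time_s())
E
```

```text
cNL [(45.0, np.float64(45.27), np.float64(-0.4)), (44.0, np.float64(43.95), np.float64(-0.6)), (43.0, np.float64(42.95), np.float64(-0.5)), (42.0, np.float64(42.08), np.float64(1.4)), (41.0, np.float64(41.06), np.float64(1.3)), (40.0, np.float64(40.03), np.float64(2.1)), (39.0, np.float64(39.04), np.float64(2.5)), (38.0, np.float64(38.02), np.float64(3.5)), (37.0, np.float64(37.52), np.float64(10.1))] final [0.5137 0.0774 0.0375] [-1.8  1.2 10.2]
13.2083
```

```bash
python3 - <<'E'
from h import *
from station import manip,optics
PTS["tNL"]=w(-.069,.146,.051)
P=PTS["tNL"]; manip.line_to([P[0],P[1],.085]); press(manip,"tNL",z0=.054,zmin=.0275,fmax=22,step=.0015,up=.085); print(manip.get_time_s())
for n in ("top","side"): cv2.imwrite(f"pics/{n}1.png",cv2.convertScaleAbs(optics.grab_frame(n)["pixels"][:,:,::-1],alpha=1.4))
E
```

```text
tNL [(58.5, np.float64(58.73), np.float64(0.2)), (57.0, np.float64(56.91), np.float64(0.2)), (55.5, np.float64(55.42), np.float64(-0.1)), (54.0, np.float64(53.93), np.float64(-0.4)), (52.5, np.float64(52.52), np.float64(0.3)), (51.0, np.float64(51.33), np.float64(4.9)), (49.5, np.float64(49.97), np.float64(5.8)), (48.0, np.float64(48.54), np.float64(5.0)), (46.5, np.float64(47.06), np.float64(5.6)), (45.0, np.float64(45.6), np.float64(6.1)), (43.5, np.float64(44.13), np.float64(5.6)), (42.0, np.float64(42.7), np.float64(5.4)), (40.5, np.float64(41.21), np.float64(5.9)), (39.0, np.float64(39.72), np.float64(5.5)), (37.5, np.float64(38.23), np.float64(6.2)), (36.0, np.float64(36.77), np.float64(5.4)), (34.5, np.float64(35.28), np.float64(5.8)), (33.0, np.float64(33.76), np.float64(5.8)), (31.5, np.float64(32.26), np.float64(4.9)), (30.0, np.float64(30.92), np.float64(7.6)), (28.5, np.float64(30.34), np.float64(16.7)), (27.0, np.float64(29.95), np.float64(28.0))] final [0.5368 0.1475 0.0299] [-5.8  1.2 28. ]
22.025
```

View pics/side1.png

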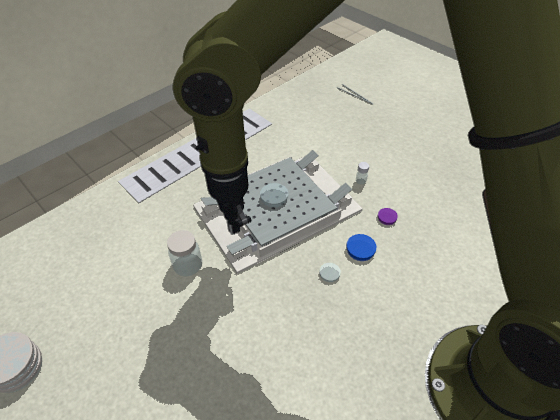

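The side view shows the near-left shim at about (240,243) down. The other three tabs still stand, and the jar, the dish and the vial are in place. Next I press the near-left corner again.

```bash
python3 - <<'E'
from h import *
from station import manip,optics
P=PTS["cNL"]; manip.line_to([P[0],P[1],.085]); press(manip,"cNL",z0=.039,zmin=.036,fmax=11,step=.0005,up=.085); print(manip.get_time_s())
manip.line_to([.42,-.12,.22],speed=.2); manip.move_to([.3,-.4,.25],list(rot(0))); print(manip.get_time_s())
for n in ("top","side"): 
  i=cv2.convertScaleAbs(optics.grab_frame(n)["pixels"][:,:,::-1],alpha=1.4)
  if n=="side": i=cv2.resize(i[140:285,150:380],None,fx=3.4,fy=3.4,interpolation=cv2.INTER_CUBIC)
  cv2.imwrite(f"pics/{n}2.png",i)
E
```

```text
cNL [(44.5, np.float64(44.82), np.float64(0.1)), (44.0, np.float64(43.97), np.float64(-0.2)), (43.5, np.float64(43.47), np.float64(-0.9)), (43.0, np.float64(42.98), np.float64(0.0)), (42.5, np.float64(42.49), np.float64(-0.1)), (42.0, np.float64(42.08), np.float64(1.5)), (41.5, np.float64(41.53), np.float64(2.1)), (41.0, np.float64(41.04), np.float64(3.5)), (40.5, np.float64(40.74), np.float64(5.7)), (40.0, np.float64(40.59), np.float64(10.1)), (39.5, np.float64(40.48), np.float64(14.9))] final [0.5137 0.0773 0.0405] [-3.9  1.2 14.2]
27.5167
30.1167
```

View pics/side2.png

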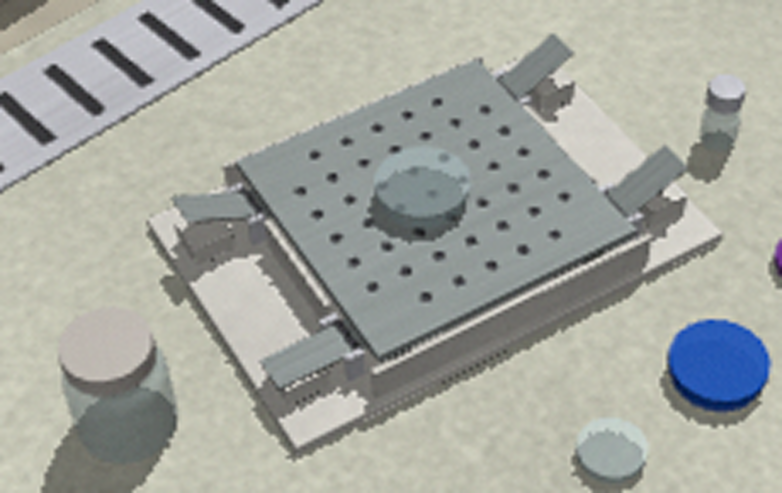

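View pics/top2.png

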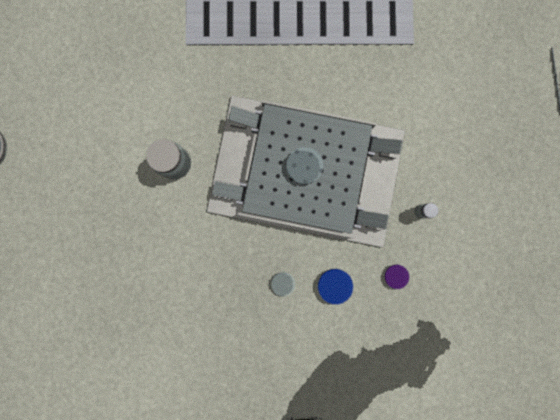

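The crops show the near-left shim flat at about (305,355), with the other three tabs standing. The corner bore up at 40.5 mm, which is the expected 1.5 mm dip. In the top view the plate (307,168), dish (303,166), jar (165,157) and vial (428,211) are where they were, and the arm is clear, so I'm handing in.

```bash
python3 - <<'E'
from station import manip
manip.finish_job(); print(manip.get_time_s())
E
```

```text
the job is handed in; nothing more can be done
the job is handed in; nothing more can be done
```

The rocking corner was the near left one. I pressed its shim flat, and the corner then stood on it. The job is handed in, at about 30 s on the clock.

- **Finding the corner:** the near right corner stood firm, giving 16 N at 42 mm. The near left corner sank from 42 to about 37.5 mm, with about 3.5 N at 4 mm of dip. I stopped there and did not press the two far corners.
- **Shim:** I pressed the near left tab down to its stop at about 30 mm, ending at 28 N. On the way down it yielded at 5–6 N rather than the 9 N given, probably because the finger's edge touched it farther out than the marked point.
- **Last press:** the near left corner went down only 1.5 mm, to 40.5 mm, and held about 14 N, so it was bearing on the shim. That stayed below the 25 N that could push the shim back.

The last pictures show the near left shim flat and the other three standing. The plate, dish, jar and vial are where they were, and the arm is clear. No check failed. I judged the shim angles from the pictures and the tip heights, not from a direct reading.

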